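Bank the bar ends in the scrap box and bar its slot

ROBOT

A 6-joint arm with a two-finger parallel gripper is mounted at the origin on a cart in front of the work surface, level with it; the furniture and walls round the work are solid. World frame = base frame: x ahead of the robot, y to its left, z up, the work surface at z = 0. Lengths are in m, angles in rad, forces in N, time in s.
With the tool pointing down it reaches from about 0.35 to 0.775 m from the base axis. Payload 7.3 kg.
Tool frame: the origin (TCP) lies on the centre line of the jaws, within the pads' length; the fingertips stand 17 mm ahead of it and the grasp point (between the pads) lies 2 mm behind it (arm.nose_length is the distance from the TCP to the fingertips, in m); z points along the fingers, y is the direction in which the jaws open and shut (so a half turn about z gives the same grasp; the last joint's range is limited). The gripper opens to 92 mm and grips with 3 to 60 N. Pads are 19 mm wide; open, the fingers measure 130 mm over their backs; the gripper's body (75 mm by 190 mm) begins 47 mm behind the grasp point.
Start: joints at [1.158, 0.342, 1.524, -0, 1.275, -0.146], TCP at [0.138, 0.506, 0.244] pointing down, gripper open.
Joint ranges: [-2.53, 2.53], [-0.77, 2.02], [0.04, 2.7], [-1, 4.14], [0.28, 2.66], [-3.11, 3.11]. Speed limits (rad/s): [2.57, 2.57, 3.14, 3.14, 3.14, 3.14].

INTERFACE

Orientations are given as a rotation vector (axis times angle).
In Python, from station import read_state, viewer, job_done, arm gives the robot as it stands.
- The arm moves only by the tool apply_moves, never from a script. Its argument "commands" is a list of rows, each a list of 7 numbers: the shift along the tool's x, y, z in mm, then the turn, a rotation vector about the tool's x, y, z in degrees, then the closure, from -1 (fully open) to 1 (shut), so that 0 is half open. A call has 1 to 10 rows; each row is the pose to reach, as a shift and turn from the pose measured when the call began, along the tool's axes at that moment; what a row does not reach only later rows make up. A row lasts 1/8 s, in which the tool goes at most 62.5 mm and 10.7 degrees, less where a joint would pass 70% of its speed; a pose out of reach is approached as far as the arm can. A call with a gripper value outside its range is refused whole. The fingers move at their own pace and stop on an object; the grip force is fixed at half the most. Time passes only in rows, so rows that repeat a pose let the fingers close. It gives the time, the measured TCP pose, the force and the opening at its end, in the units of the state.
- read_state(): the state, without advancing time (a new reading comes with each control period).
- viewer.get_image(name): name is "side" or "top" or "wrist"; returns the picture (384x512x3 uint8, red, green, blue); there is no depth.
- viewer.camera_info(name): a dict with "camera_matrix" (3x3 intrinsics, pixels), "position" and "rotation" of the camera in the world; the wrist camera has in their place "hand_eye" (4x4, takes a point from camera to tool coordinates, whose origin is the TCP and whose axes are the flange's). Camera axes: x right, y down, z forward; pixel columns grow to the right and rows downward; lengths in m; the calibration is good to about 2 mm. The wrist camera is an equidistant fisheye: a pixel r from the principal point sees the ray r / f radians off the axis. A picture is of the moment at which its call begins: read the wrist's pose just before it. camera_info takes no time and is no camera call.
- job_done(): hands the job in, once; it reports no verdict.
The state is a dict: "clock": time; "joints": joint angles; "qvel": joint speeds; "effort": joint torques, N m; "tcp_pos": TCP position; "eef_rot": TCP orientation; "wrist_force": force on the tool from outside, world axes, zero at the start; "moment": the same for the moment, N m; "finger_gap": opening from 0.0 (shut) to 1.0 (fully open).
Only numpy, scipy, OpenCV 4.12 (cv2) and the standard library are available. Lean on these libraries where they do the work, as an engineer would, in place of code of your own. Each camera call takes 0.05 s, during which the arm holds its last target. There are 200 camera calls.

TASK

Two sawn-off brass bar ends, one square and one round, are left standing on the soldering bench. Post both of them end first through the spring flap in the slot of the sloping scrap box so that they drop inside and the flap shuts behind them, then swing the box's keeper bar across the slot until it snaps fully home in its roller catch. Leave the burner head, the flux bottle and the loupe standing where they are.

Things in the scene. Friction and masses are not known exactly. Their poses are not given: they have to be found in the camera images.
- square_bar: square brass bar end, 18 x 18 x 66 mm, 0.13 to 0.22 kg, standing on its sawn end on the bench; origin at the centre of its underside, z along its length, x and y square to its flats. Held tilted by its upper end, its weight can turn it about the line through the fingers
- round_bar: round brass bar end, plain cylinder 18 mm in diameter and 60 mm long, 0.09 to 0.16 kg, standing on its sawn end; origin at the centre of its underside, z along its length. Its weight can turn it in a tilted grip too
- square_bar_mid (a point): middle of the square bar end, 33 mm from either end
- round_bar_mid (a point): middle of the round bar end, 30 mm from either end
- scrap_box: grey sheet-steel scrap box, fixed to the bench, 160 mm deep (its x, away from its front), 190 mm wide (its y, to the left seen from the front) and hollow, with a gabled floor; origin at the centre of its underside, z up. The front is a low lip 60 mm high; from there the face rises at 40 degrees to the 194 mm high back
- scrap_slot: sloping face of the scrap box with the slot: origin in the face at the slot's centre (125 mm up the slope from the front lip, 84 mm below its upper edge), x up the slope, y to the left seen from the front (the box's y), z square out of the face (40 degrees from vertical, towards the front)
- slot_mouth (a point): centre of the slot's mouth, 8 mm out of the face. The slot is a straight steel throat 25 mm high (up the slope) and 46 mm wide, running square into the face 16 mm deep, with 4 mm walls standing 8 mm proud of the face; behind it the flap, then an empty space 80 mm deep
- slot_flap (a joint): spring flap behind the throat, 27 x 50 mm, hinged along the throat's upper edge: 0 = shut, grows up to 1.5 rad as a part pushes it inward; a light spring (under 1 N at its lower edge) shuts it. A bar end pushed in square to the face until 20 mm or more of it lie behind the face slides in by itself when let go
- keeper_bar (a joint): keeper bar, flat steel, 22 mm wide, top 15 mm out of the face, turning parallel to the face. 0 = home in the catch, straight across the slot, pointing right (scrap_slot -y); grows to 1.5 rad as it swings down the slope; slot clear above 0.9 rad. Stays where left (pivot rubs, 0.1 N m). From 0.12 rad to home its nose passes a spring roller: about 11 N at the knob, then it snaps in; stop at -0.03
- keeper_hinge (a point): axis of the keeper bar, 72 mm to the left of the slot's centre and 12 mm out of the face; the axis is square to the face
- keeper_knob (a point): middle of the black finger knob on the keeper bar, 105 mm from the axis, 31 mm out of the face; the knob is 16 mm in diameter, stands square to the face and reaches from 15 to 43 mm out of it (narrower, 12 mm, below 20 mm)
- burner_head: spare brass burner head like a tube on a hexagon, 22 x 25 x 56 mm, standing; a bystander; origin at the centre of its underside, z up
- flux_bottle: squeeze bottle with a pointed cap, 41 mm in diameter, 111 mm high, standing; a bystander; origin at the centre of its underside, z up
- loupe: black eye loupe, 34 mm in diameter, 30 mm high, standing; a bystander; origin at the centre of its underside, z up

How it is judged:
On the way, in this order (a step that is already met when the one before it is completed fails the run):
1. both bar ends are inside the scrap box and the flap has shut behind them (z of each of square_bar_mid, round_bar_mid in the frame of scrap_slot below -0.02 m and x of square_bar_mid in the frame of scrap_box between -0.08 and 0.08 m and y of square_bar_mid in the frame of scrap_box between -0.095 and 0.095 m and z of each of square_bar_mid, round_bar_mid in the frame of scrap_box above 0 m and x of round_bar_mid in the frame of scrap_box between -0.08 and 0.08 m and y of round_bar_mid in the frame of scrap_box between -0.095 and 0.095 m and value of joint slot_flap below 0.08 rad), for 0.2 s.
2. the keeper bar is home in its catch (value of joint keeper_bar between -0.035 and 0.03 rad), for 0.2 s.
At the end, for the whole second after the job is handed in: Both bar ends lie at rest inside the scrap box, the flap is shut (within 0.08 rad), the keeper bar is home in its catch (within 0.03 rad) and still, and the burner head, flux bottle and loupe stand upright within 20 mm of where they were (all of step 1 and all of step 2 and linear speed of each of square_bar, round_bar below 0.02 m/s and velocity of joint keeper_bar below 0.05 rad/s and distance of each of burner_head, flux_bottle, loupe from where it was at the start of the episode below 0.02 m and angle between each of burner_head, flux_bottle, loupe's own z axis and vertical below 0.3 rad); the robot touches nothing.
It fails at once if the burner head is pushed more than 20 mm or tipped over (distance of burner_head from where it was at the start of the episode above 0.02 m or angle between burner_head's own z axis and vertical above 0.3 rad).
It fails at once if the flux bottle is pushed more than 20 mm or tipped over (distance of flux_bottle from where it was at the start of the episode above 0.02 m or angle between flux_bottle's own z axis and vertical above 0.3 rad).
It fails at once if the loupe is pushed more than 20 mm or tipped over (distance of loupe from where it was at the start of the episode above 0.02 m or angle between loupe's own z axis and vertical above 0.3 rad).
It also fails if it takes over 72 s, if anything falls off the work surface, if the arm or the gripper's body presses on something with over 40 N, if the wrist force passes 120 N, or if a joint passes its speed limit or range.

## Working session

There is one attempt and no reset: what is moved stays moved. The work goes in short steps, Python scripts to look and compute and a tool call to move; the robot and the scene stay as the last step left them, time stands still between calls to the robot, and variables do not carry over. Pictures are saved under pics/ and viewed, about 8 in all and at most 12, crops included, and the job is handed in when it is done.

Besides the shell and the picture viewer there is one more tool, called after "Request:" as a command line: name --pt "numbers of a row" for each row, then --argument value for the rest. apply_moves: Moves the arm, as the interface text tells. Its arguments: {"type":"object","properties":{"commands":{"type":"array"}},"required":["commands"]}

```bash
ls; mkdir -p pics; python3 - <<'E'
from station import read_state, viewer, arm
import cv2,numpy as np
print(read_state())
print([a for a in dir(arm) if a[0]!='_'])
for n in ["side","top","wrist"]:
    im=viewer.get_image(n); cv2.imwrite(f"pics/{n}0.png",im[:,:,::-1]); print(n,viewer.camera_info(n))
a=cv2.imread("pics/side0.png");b=cv2.imread("pics/top0.png")
cv2.imwrite("pics/b0.png",cv2.resize(b,(800,600),interpolation=cv2.INTER_CUBIC))
cv2.imwrite("pics/a0.png",cv2.resize(a,(800,600),interpolation=cv2.INTER_CUBIC))
E
```

```text
pics
{'clock': 0.0, 'joints': array([ 1.15799924e+00,  3.42732746e-01,  1.52503104e+00, -1.62608623e-05,
        1.27538921e+00, -1.46022759e-01]), 'qvel': array([ 1.14434553e-04, -1.16203477e-03, -1.54379493e-04,  8.16983842e-04,
        1.38235537e-03, -7.65897198e-05]), 'effort': array([ 1.40263772e-03, -4.31230617e+01, -2.44223428e+01,  7.17768981e-02,
        5.59402665e-02, -1.32312734e-04]), 'tcp_pos': array([0.13823943, 0.50607328, 0.24303484]), 'eef_rot': array([-4.17743864e-01, -3.11327467e+00,  2.36236164e-03]), 'wrist_force': array([ 0.54532926,  0.41590146, -0.2480122 ]), 'moment': array([ 0.0008154 , -0.01291083,  0.0018646 ]), 'finger_gap': 0.9987495275454776}
['Unreachable', 'nose_length']
side {'camera_matrix': array([[443.37862431,   0.        , 253.32451694],
       [  0.        , 443.37862431, 190.91907969],
       [  0.        ,   0.        ,   1.        ]]), 'position': array([ 0.07207435, -0.74588975,  0.5597288 ]), 'rotation': array([-1.98161644,  0.59585516, -0.38147286])}
top {'camera_matrix': array([[379.552173  ,   0.        , 255.88032738],
       [  0.        , 379.552173  , 193.50606121],
       [  0.        ,   0.        ,   1.        ]]), 'position': array([ 0.36306611, -0.07012623,  1.07653058]), 'rotation': array([-2.13532238,  2.15295741, -0.15845337])}
wrist {'camera_matrix': array([[297.31863964,   0.        , 259.2240334 ],
       [  0.        , 297.31863964, 190.15994551],
       [  0.        ,   0.        ,   1.        ]]), 'hand_eye': array([[-2.75752896e-04, -9.64630350e-01, -2.63606166e-01,
         6.99723137e-02],
       [ 9.99999927e-01, -1.96236379e-04, -3.27979082e-04,
        -1.73563415e-04],
       [ 2.64649458e-04, -2.63606237e-01,  9.64630334e-01,
        -1.41040104e-01],
       [ 0.00000000e+00,  0.00000000e+00,  0.00000000e+00,
         1.00000000e+00]])}
```

View pics/b0.png

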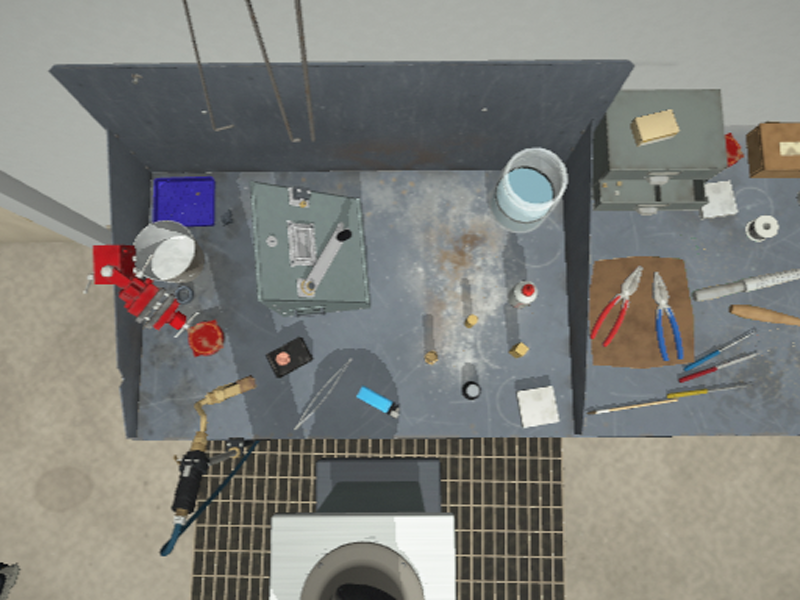

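View pics/a0.png

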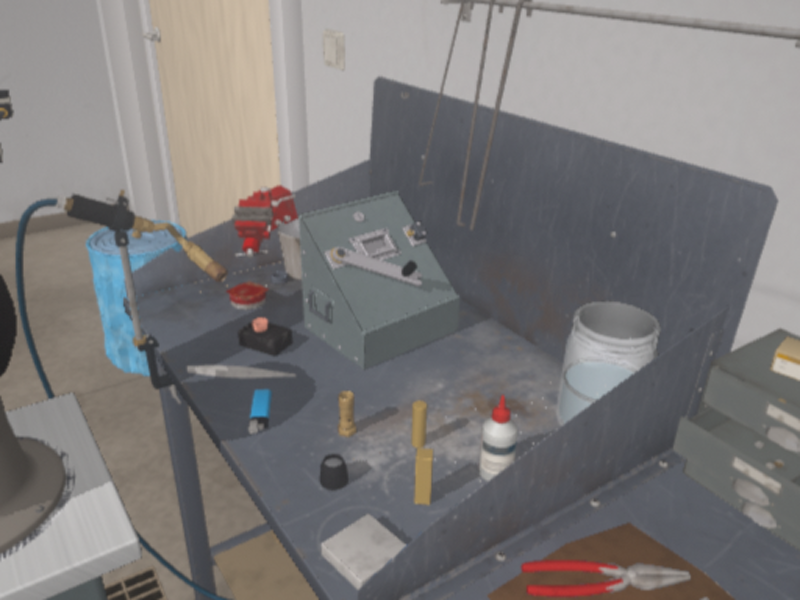

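The top view has the box at (310,245) with its front facing −y, the hinge near the robot and the keeper partly swung down. The bars are at about (471,321) round and (519,349) square. The burner head is at (431,357), the loupe at (471,390) and the bottle at (525,293). I'll enlarge these areas to measure.

```bash
cat > h.py <<'E'
import numpy as np,cv2
from scipy.spatial.transform import Rotation as R
from station import viewer,read_state
def cam(n):
    c=viewer.camera_info(n); return c["camera_matrix"],R.from_rotvec(c["rotation"]).as_matrix(),c["position"]
def ray(n,uv):
    K,Rm,p=cam(n); d=Rm@np.linalg.solve(K,[*uv,1]); return p,d/np.linalg.norm(d)
def proj(n,P):
    K,Rm,p=cam(n); q=(np.atleast_2d(P)-p)@Rm; q=q@K.T; return q[:,:2]/q[:,2:]
def atz(n,uv,z):
    p,d=ray(n,uv); return p+d*(z-p[2])/d[2]
def tri(a,b):  # top, side pixels
    p,d=ray("top",a); q,e=ray("side",b)
    t=np.linalg.lstsq(np.c_[d,-e],q-p,rcond=None)[0]; A=p+t[0]*d;B=q+t[1]*e
    return (A+B)/2,np.linalg.norm(A-B)
def crop(im,x,y,w,h,s,g=10):
    c=cv2.resize(im[y:y+h,x:x+w],None,fx=s,fy=s,interpolation=cv2.INTER_CUBIC)
    for i in range(-(-x//g)*g,x+w,g): cv2.line(c,(int((i-x)*s),0),(int((i-x)*s),5),(0,255,255),1); cv2.putText(c,str(i),(int((i-x)*s),15),0,.33,(0,255,255),1)
    for i in range(-(-y//g)*g,y+h,g): cv2.line(c,(0,int((i-y)*s)),(5,int((i-y)*s)),(0,255,255),1); cv2.putText(c,str(i),(6,int((i-y)*s)+4),0,.33,(0,255,255),1)
    return c
E
python3 - <<'E'
from h import *
a=cv2.imread("pics/side0.png");b=cv2.imread("pics/top0.png")
cv2.imwrite("pics/c1.png",np.hstack([crop(b,155,108,85,100,4.7),crop(a,190,118,85,100,4.7)]))
c=np.zeros((600,800,3),np.uint8)
t=crop(b,262,175,90,85,4.4);s=crop(a,195,235,100,130,4);s=crop(a,200,240,135,90,4)
s=crop(a,205,238,80,86,5);s2=crop(a,200,238,130,90,3)
c[:t.shape[0],:t.shape[1]]=t; c[:s.shape[0],400:400+s.shape[1]]=s[:, :400]
cv2.imwrite("pics/c2.png",c[:440])
E
```

```text
(no output)
```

View pics/c1.png

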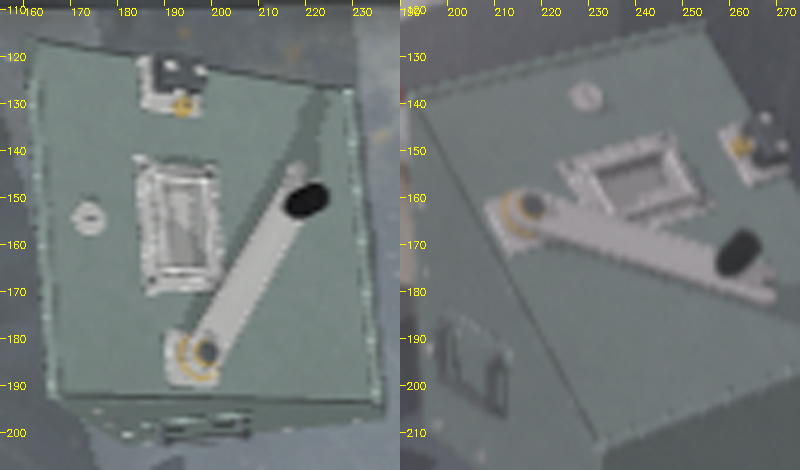

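View pics/c2.png

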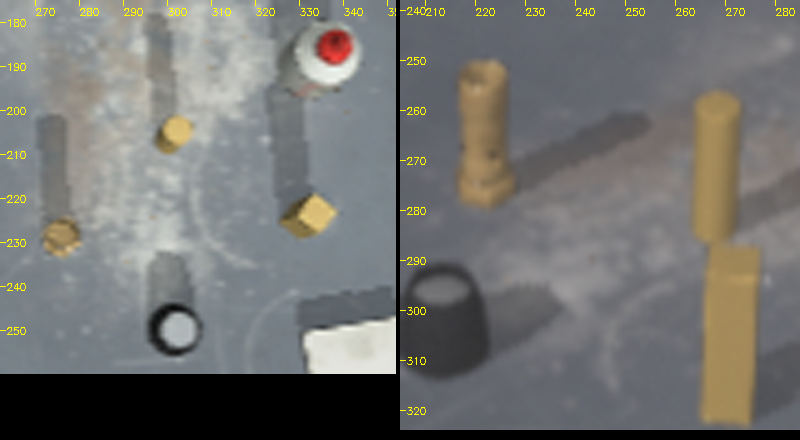

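```bash
cat >> h.py <<'E'
c4,s4=np.cos(np.radians(40)),np.sin(np.radians(40))
S=np.array([[c4,0,-s4],[0,1,0],[s4,0,c4]]); S0=np.array([-.08+.125*c4,0,.06+.125*s4])
def box2w(P,b): return np.atleast_2d(P)@R.from_euler('z',b[2]).as_matrix().T+[b[0],b[1],0]
def sl2w(P,b): return box2w(np.atleast_2d(P)@S.T+S0,b)
E
python3 - <<'E'
from h import *
from scipy.optimize import least_squares
T=lambda x,y:(155+x/4.7-.4,108+y/4.7-.4); Q=lambda x,y:(190+x/4.7-.4,118+y/4.7-.4)
F=lambda sx,sy:[sx*.0165,sy*.027,.008]
bx=lambda x,y,z:("b",[x,y,z]); sl=lambda *p:("s",list(p))
obs=[("top",T(38,40),bx(.08,-.095,.194)),("top",T(55,393),bx(.08,.095,.194)),("top",T(353,92),bx(-.08,-.095,.06)),("top",T(382,402),bx(-.08,.095,.06)),
("side",Q(200,440),bx(-.08,.095,.06)),("side",Q(20,98),bx(.08,.095,.194)),("side",Q(305,28),bx(.08,-.095,.194)),
("top",T(207,352),sl(0,.072,.02)),("side",Q(132,205),sl(0,.072,.02)),("top",T(181,226),sl(0,0,.004)),("side",Q(236,183),sl(0,0,.004))]
def res(v,full=False):
    r=[]
    for n,uv,(k,p) in obs:
        r.append(proj(n,(box2w if k=="b" else sl2w)(p,v))[0]-uv)
    q=v[3]
    for n,uv in(("top",T(321,188)),("side",Q(345,240))):
        r.append(proj(n,sl2w([-.105*np.sin(q),.072-.105*np.cos(q),.043],v))[0]-uv)
    return np.ravel(r)
f=least_squares(res,[.55,.2,np.pi/2,.8],loss="soft_l1"); print(f.x); print(res(f.x).reshape(-1,2).round(1))
b=f.x
print("slot",sl2w([0,0,.008],b),"normal",sl2w([0,0,1],b)-sl2w([0,0,0],b))
U=lambda x,y:(262+x/4.4-.4,175+y/4.4-.4); V=lambda x,y:(205+x/5-.4,238+y/5-.4)
print("round",atz("top",U(178,130),.06),atz("side",V(319,104),.06),tri(U(178,130),V(319,104)))
print("square",atz("top",U(316,213),.066),atz("side",V(334,262),.066),tri(U(316,213),V(334,262)))
cs=[(317,193),(337,213),(315,235),(295,215)]; P=np.array([atz("top",U(*c),.066) for c in cs]);print(P)
for i in range(4): d=P[(i+1)%4]-P[i]; print(np.degrees(np.arctan2(d[1],d[0])),np.linalg.norm(d))
P=np.array([atz("side",V(*c),.066) for c in [(310,245),(360,250),(357,280),(307,275)]])
for i in range(4): d=P[(i+1)%4]-P[i]; print(np.degrees(np.arctan2(d[1],d[0])),np.linalg.norm(d))
print("burner",atz("top",U(62,235),.056),"loupe",atz("top",U(178,330),.03),"bottle",atz("top",U(333,46),.108))
E
```

```text
[0.60188934 0.07134229 1.65581004 0.61389493]
[[-1.9 -1.3]
 [-1.   0.7]
 [ 0.5 -0.5]
 [ 0.2  0.8]
 [-0.2  3.3]
 [-3.1 -1.1]
 [-0.4 -1.7]
 [ 1.1 -0.3]
 [ 0.4 -0.6]
 [ 1.2 -0.2]
 [ 0.7  0.2]
 [-0.5  0.9]
 [ 0.9 -0.1]]
slot [[0.60098816 0.08191721 0.14647681]] normal [[ 0.05457996 -0.64046619  0.76604444]]
round [ 0.48474661 -0.1943636   0.06      ] [ 0.48640137 -0.19396138  0.06      ] (array([ 0.48518887, -0.19458549,  0.06073796]), np.float64(0.0012147141862378162))
square [ 0.43281778 -0.27573591  0.066     ] [ 0.43305168 -0.27667807  0.066     ] (array([ 0.43314461, -0.27602522,  0.06543174]), np.float64(0.0006632409163325232))
[[ 0.44491714 -0.27680492  0.066     ]
 [ 0.43271343 -0.28842937  0.066     ]
 [ 0.41955725 -0.27462468  0.066     ]
 [ 0.43171401 -0.26299805  0.066     ]]
-136.392571395081 0.01685402292997209
133.6220991221096 0.019069729844850697
43.723101260915655 0.01682157881050767
-46.28051789319883 0.019103726289330356
-41.784015866769145 0.017186402567039325
-130.32991965071906 0.015546231149165897
138.35106364392303 0.01687292381011616
50.81781241930703 0.015597082857082271
burner [ 0.42138115 -0.1224772   0.056     ] loupe [ 0.36354358 -0.19477395  0.03      ] bottle [ 0.52798232 -0.2809444   0.108     ]
```

```bash
cat >> h.py <<'E'
B=np.array([.60189,.07134,1.65581])
def slotR(q=0,b=B):  # tool z into face, tool y along knob tangent (slot x at q=0)
    W=R.from_euler('z',b[2]).as_matrix()@S
    y=W@[np.cos(q),-np.sin(q),0]; z=-W[:,2]; return np.c_[np.cross(y,z),y,z]
def downR(yaw): # tool down, tool y at world yaw (rad)
    y=np.array([np.cos(yaw),np.sin(yaw),0]); z=np.array([0,0,-1.]); return np.c_[np.cross(y,z),y,z]
def pose():
    s=read_state(); return s["tcp_pos"],R.from_rotvec(s["eef_rot"]).as_matrix()
def rows(*tg):
    p,M=pose()
    for P,T in tg:
        T=M if T is None else T
        print((M.T@(np.ravel(P)-p)*1e3).round(1).tolist(),np.degrees(R.from_matrix(M.T@T).as_rotvec()).round(1).tolist())
def knob(q,z,b=B): return sl2w([-.105*np.sin(q),.072-.105*np.cos(q),z],b)[0]
E
python3 - <<'E'
from h import *
q=.614
print(knob(q,.04),knob(q,.13))
rows(([.138,.45,.42],None),([.35,.35,.42],slotR(q)),([.5,.1,.42],slotR(q)),(knob(q,.17),slotR(q)))
E
```

```text
[0.62044214 0.01641925 0.13210489] [ 0.62535434 -0.04122271  0.20104889]
[-14.5, -54.5, -176.7] [0.0, 0.0, 0.0]
[-245.4, -95.0, -176.7] [-35.6, 18.6, 14.4]
[-456.0, -296.6, -176.5] [-35.6, 18.6, 14.4]
[-623.0, -423.7, 11.9] [-35.6, 18.6, 14.4]
```

Request:
apply_moves --pt "-15 -55 -177 0 0 0 -0.1" --pt "-15 -55 -177 0 0 0 -0.1" --pt "-15 -55 -177 0 0 0 -0.1" --pt "-245 -95 -177 -35.6 18.6 14.4 -0.1" --pt "-245 -95 -177 -35.6 18.6 14.4 -0.1" --pt "-245 -95 -177 -35.6 18.6 14.4 -0.1" --pt "-245 -95 -177 -35.6 18.6 14.4 -0.1" --pt "-456 -297 -177 -35.6 18.6 14.4 -0.1" --pt "-456 -297 -177 -35.6 18.6 14.4 -0.1" --pt "-456 -297 -177 -35.6 18.6 14.4 -0.1"

```text
clock: 1.4
tcp_pos: [0.4469, 0.1871, 0.4203]
eef_rot: [-0.721, -2.655, -0.941]
wrist_force: [0.7, 1.3, 0.9]
finger_gap: 0.55
```

```bash
python3 - <<'E'
from h import *
q=.614
rows(([.5,.1,.42],slotR(q)),(knob(q,.15),slotR(q)));print(read_state()["joints"])
E
```

```text
[-77.7, -31.0, -58.5] [0.0, 0.0, -0.0]
[-317.9, -175.6, -8.0] [0.0, 0.0, -0.0]
[-0.17823091  0.16081527  1.47663857  0.67541585  1.68601238 -1.2017308 ]
```

Request:
apply_moves --pt "-78 -31 -59 0 0 0 -0.1" --pt "-78 -31 -59 0 0 0 -0.1" --pt "-318 -176 -8 0 0 0 -0.1" --pt "-318 -176 -8 0 0 0 -0.1" --pt "-318 -176 -8 0 0 0 -0.1" --pt "-318 -176 -8 0 0 0 -0.1" --pt "-318 -176 -8 0 0 0 -0.1" --pt "-318 -176 -8 0 0 0 -0.1"

```text
clock: 2.4
tcp_pos: [0.6259, -0.0552, 0.213]
eef_rot: [-0.724, -2.649, -0.941]
wrist_force: [-0.4, 0.3, 0.0]
finger_gap: 0.552
```

```bash
cat >> h.py <<'E'
def wproj(P,pm):
    c=viewer.camera_info("wrist");H=c["hand_eye"];K=c["camera_matrix"]
    t=(np.atleast_2d(P)-pm[0])@pm[1]; q=(t-H[:3,3])@H[:3,:3]
    r=np.linalg.norm(q[:,:2],axis=1); th=np.arctan2(r,q[:,2])
    return K[:2,2]+q[:,:2]/r[:,None]*(th*K[0,0])[:,None]
def wray(uv,pm):
    c=viewer.camera_info("wrist");H=c["hand_eye"];K=c["camera_matrix"]
    d=np.array(uv,float)-K[:2,2]; r=np.hypot(*d); th=r/K[0,0]
    v=np.array([*(d/r*np.sin(th)),np.cos(th)]); return pm[0]+pm[1]@H[:3,3], pm[1]@H[:3,:3]@v
def wplane(uv,pm,p0,n):
    o,d=wray(uv,pm); return o+d*np.dot(p0-o,n)/np.dot(d,n)
def wlook(name,pts=None):
    pm=pose(); im=viewer.get_image("wrist")[:,:,::-1].copy(); np.savez(f"pics/{name}.npz",p=pm[0],M=pm[1]); cv2.imwrite(f"pics/{name}_raw.png",im)
    im=cv2.resize(im,None,fx=1.55,fy=1.55,interpolation=cv2.INTER_CUBIC)
    if pts is not None:
        for u in wproj(pts,pm): cv2.drawMarker(im,tuple((u*1.55).astype(int)),(255,0,255),0,8,1)
    cv2.imwrite(f"pics/{name}.png",im)
E
python3 - <<'E'
from h import *
q=.614
P=np.vstack([sl2w([[x*.0125,y*.023,.008] for x in(-1,1) for y in(-1,1)]+[[0,.072,.015]],B),knob(q,.043),knob(q,.015)])
wlook("w1",P); print(pose()[0],read_state()["joints"],wproj(P,pose()).round(0).tolist())
E
```

```text
[ 0.62597542 -0.05434801  0.21519428] [-0.47898271  0.72441281  1.14617935  0.57901498  1.67454775 -1.57785169] [[306.0, 163.0], [279.0, 124.0], [327.0, 148.0], [300.0, 109.0], [260.0, 73.0], [260.0, 193.0], [260.0, 185.0]]
```

View pics/w1.png

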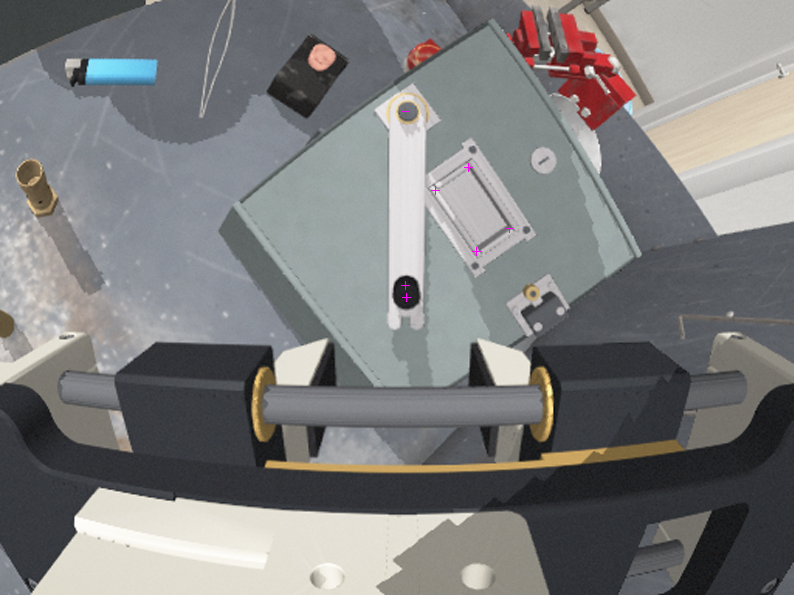

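The wrist view agrees with the fit: predicted marks fall within a few mm on the hinge (408,112), the knob (406,290) and the slot. Next I'll straddle the knob and swing the keeper down clear of the slot.

```bash
python3 - <<'E'
from h import *
rows(*[(knob(q,z),slotR(q)) for q,z in [(.614,.08),(.614,.039),(.76,.039),(.9,.039),(1.04,.039),(1.18,.039),(1.31,.039),(1.43,.039),(1.43,.12)]])
E
```

```text
[0.0, 1.0, 69.3] [0.1, -0.1, -0.1]
[-0.0, 0.9, 110.3] [0.1, -0.1, -0.1]
[1.1, -14.4, 110.3] [0.1, -0.1, 8.2]
[4.2, -28.7, 110.2] [0.1, -0.1, 16.2]
[9.3, -42.5, 110.2] [0.1, -0.1, 24.3]
[16.2, -55.4, 110.2] [0.0, -0.1, 32.3]
[24.2, -66.5, 110.2] [0.0, -0.1, 39.7]
[32.8, -75.6, 110.2] [0.0, -0.1, 46.6]
[33.0, -75.5, 29.2] [0.0, -0.1, 46.6]
```

Request:
apply_moves --pt "0 1 69 0 0 0 -0.1" --pt "0 1 110 0 0 0 -0.1" --pt "0 1 110 0 0 0 -0.1" --pt "1 -14 110 0 0 8.2 -0.1" --pt "4 -29 110 0 0 16.2 -0.1" --pt "9 -43 110 0 0 24.3 -0.1" --pt "16 -55 110 0 0 32.3 -0.1" --pt "24 -66 110 0 0 39.7 -0.1" --pt "33 -76 110 0 0 46.6 -0.1" --pt "33 -76 110 0 0 46.6 -0.1"

```text
clock: 3.7
tcp_pos: [0.5526, -0.0233, 0.1058]
eef_rot: [-1.606, -2.019, -0.686]
wrist_force: [-0.2, 0.1, 0.3]
finger_gap: 0.55
```

```bash
python3 - <<'E'
from h import *
rows((knob(1.43,.039),slotR(1.43)),(knob(1.43,.15),slotR(1.43)),([.485,-.15,.30],downR(np.radians(95))),([.433,-.276,.20],downR(np.radians(135))),([.433,-.276,.20],downR(np.radians(45))))
print(read_state()["joints"])
E
```

```text
[-0.6, -0.3, 2.6] [0.1, 0.0, 0.1]
[-0.6, 0.0, -108.4] [0.1, 0.0, 0.1]
[43.3, -72.1, -226.4] [33.0, -28.3, -78.4]
[-103.2, -156.4, -227.9] [45.2, -17.0, -116.1]
[-103.2, -156.4, -227.9] [16.7, -36.9, -30.7]
[-0.48956961  0.71401113  1.51539795  0.58428925  1.37548127 -0.97135198]
```

Request:
apply_moves --pt "0 0 -108 0 0 0 -0.1" --pt "0 0 -108 0 0 0 -0.1" --pt "-20 -80 -220 16.7 -36.9 -30.7 -0.1" --pt "-20 -80 -220 16.7 -36.9 -30.7 -0.1" --pt "-103 -156 -228 16.7 -36.9 -30.7 -0.1" --pt "-103 -156 -228 16.7 -36.9 -30.7 -0.1" --pt "-103 -156 -228 16.7 -36.9 -30.7 -0.1" --pt "-103 -156 -228 16.7 -36.9 -30.7 -0.1"

```text
clock: 4.7
tcp_pos: [0.4336, -0.2751, 0.2023]
eef_rot: [1.198, 2.901, 0.001]
wrist_force: [0.4, -0.0, 0.8]
finger_gap: 0.549
```

```bash
python3 - <<'E'
from h import *
sq=np.array([.433,-.276]);
P=[[*(sq+.009*np.array([np.cos(a),np.sin(a)])*2**.5),z] for z in(.066,0) for a in (0,np.pi/2,np.pi,-np.pi/2)]+[[.485,-.1945,.06],[.485,-.1945,0]]
wlook("w2",np.array(P)); print(wproj(P,pose()).round(0).tolist())
t=viewer.get_image("top")[:,:,::-1]; cv2.imwrite("pics/top2.png",t)
rows(([.433,-.276,.12],downR(np.radians(45))),([.433,-.276,.051],downR(np.radians(45))))
print(read_state()["joints"])
E
```

```text
[[267.0, 193.0], [267.0, 175.0], [248.0, 175.0], [248.0, 193.0], [265.0, 178.0], [265.0, 163.0], [250.0, 163.0], [250.0, 178.0], [352.0, 162.0], [337.0, 153.0]]
[0.8, -1.2, 81.7] [0.1, 0.1, 0.0]
[0.9, -1.3, 150.7] [0.1, 0.1, 0.0]
[-0.71596723  0.36058066  1.61968453  0.00198804  1.16018981 -1.50285785]
```

View pics/w2.png

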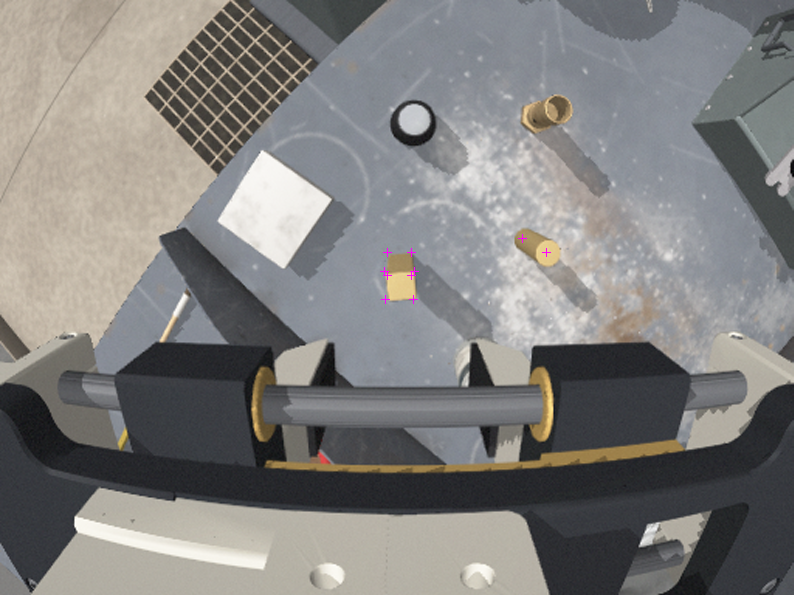

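Request:
apply_moves --pt "1 -1 60 0 0 0 -0.1" --pt "1 -1 110 0 0 0 -0.1" --pt "1 -1 151 0 0 0 -0.1" --pt "1 -1 151 0 0 0 -0.1" --pt "1 -1 151 0 0 0 1" --pt "1 -1 151 0 0 0 1" --pt "1 -1 151 0 0 0 1" --pt "1 -1 151 0 0 0 1" --pt "1 -1 151 0 0 0 1" --pt "1 -1 151 0 0 0 1"

```text
clock: 6.05
tcp_pos: [0.4337, -0.2761, 0.0517]
eef_rot: [1.2, 2.9, 0.001]
wrist_force: [-0.1, 0.7, 5.8]
finger_gap: 0.197
```

```bash
python3 - <<'E'
from h import *
p=pose()[0]; rows(([p[0],p[1],.22],None),([.5,-.15,.28],slotR(0)),(sl2w([0,0,.15],B),slotR(0)))
# verify keeper from saved top2, and box features
t=cv2.imread("pics/top2.png"); a=viewer.get_image("side")[:,:,::-1]
cv2.imwrite("pics/c3.png",np.hstack([crop(t,155,108,85,100,4.7),crop(np.ascontiguousarray(a),230,220,85,100,4.7)]))
E
```

```text
[-0.5, 0.3, -168.3] [0.0, 0.0, 0.0]
[41.5, 136.6, -228.2] [-37.4, 17.6, -47.7]
[64.2, 313.1, -203.1] [-37.4, 17.6, -47.7]
```

View pics/c3.png

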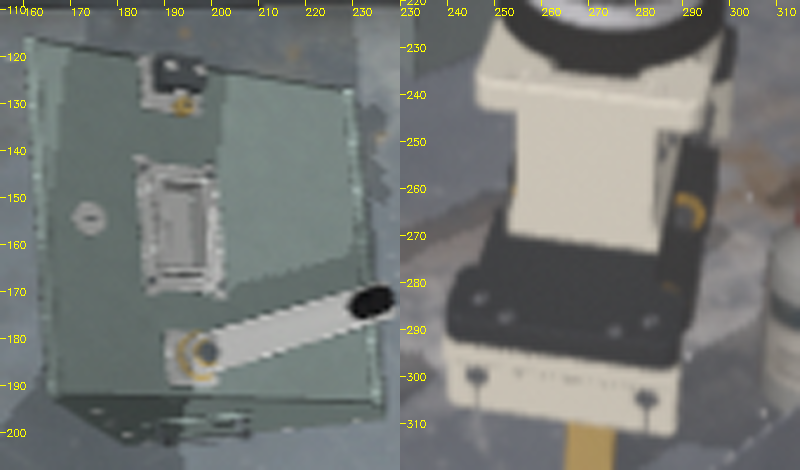

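Request:
apply_moves --pt "0 0 -60 0 0 0 1" --pt "0 0 -120 0 0 0 1" --pt "0 0 -168 0 0 0 1" --pt "42 137 -228 -37.4 17.6 -47.7 1" --pt "42 137 -228 -37.4 17.6 -47.7 1" --pt "42 137 -228 -37.4 17.6 -47.7 1" --pt "64 313 -203 -37.4 17.6 -47.7 1" --pt "64 313 -203 -37.4 17.6 -47.7 1" --pt "64 313 -203 -37.4 17.6 -47.7 1" --pt "64 313 -203 -37.4 17.6 -47.7 1"

```text
clock: 7.35
tcp_pos: [0.6093, -0.0069, 0.2514]
eef_rot: [0.129, -2.914, -1.067]
wrist_force: [-0.6, -1.0, -1.9]
finger_gap: 0.201
```

```bash
python3 - <<'E'
from h import *
rows((sl2w([0,0,.15],B),slotR(0)),(sl2w([0,0,.085],B),slotR(0)))
E
```

```text
[0.8, 0.9, -4.3] [0.2, -0.4, 0.0]
[0.4, 0.6, 60.7] [0.2, -0.4, 0.0]
```

Request:
apply_moves --pt "0 1 30 0.2 -0.4 0 1" --pt "0 1 61 0.2 -0.4 0 1" --pt "0 1 61 0.2 -0.4 0 1"

```text
clock: 7.72
tcp_pos: [0.6041, 0.0338, 0.2044]
eef_rot: [0.124, -2.918, -1.064]
wrist_force: [0.8, 0.3, -1.5]
finger_gap: 0.202
```

```bash
python3 - <<'E'
from h import *
pm=pose()
C=[[x*.0125,y*.023,.008] for x in(-1,1) for y in(-1,1)]
bar=[pm[0]+pm[1]@[x*.009,y*.009,.051] for x in(-1,1) for y in(-1,1)]
wlook("w3",None); P=np.vstack([sl2w(C,B),bar]); u=wproj(P,pose()); print(u.round(1).tolist())
im=cv2.imread("pics/w3_raw.png"); c=crop(im,190,60,160,120,5)
for x,y in u: cv2.drawMarker(c,(int((x-190)*5+2),int((y-60)*5+2)),(255,0,255),0,10,1)
cv2.imwrite("pics/w3c.png",c)
s=np.ascontiguousarray(viewer.get_image("side")[:,:,::-1]); cv2.imwrite("pics/s3.png",s)
E
```

```text
[[243.5, 230.8], [242.6, 174.2], [274.9, 230.8], [275.8, 174.2], [247.0, 224.5], [272.6, 224.5], [246.7, 200.1], [273.0, 200.1]]
```

View pics/w3c.png

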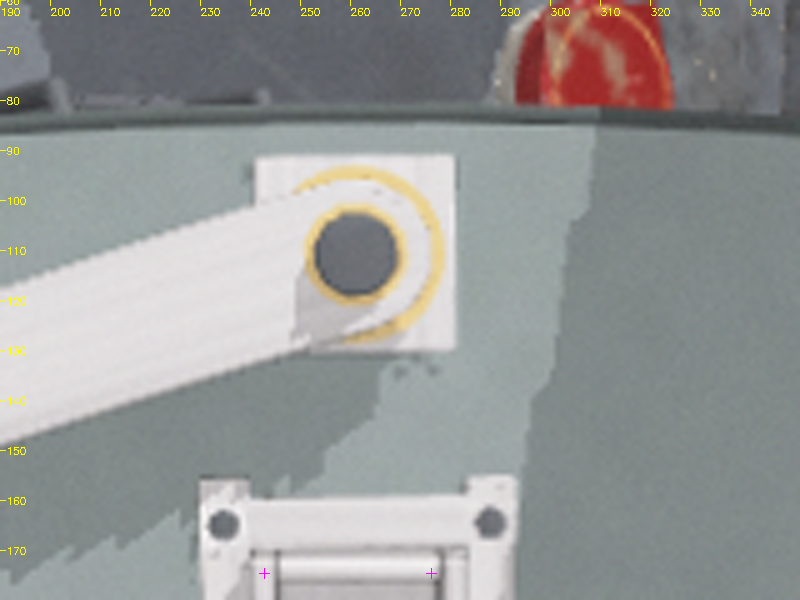

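The crop cut the slot off: its near end lies at about (240–280,170). I'll recrop lower.

```bash
python3 - <<'E'
from h import *
im=cv2.imread("pics/w3_raw.png"); d=np.load("pics/w3.npz")
C=[[x*.0125,y*.023,.008] for x in(-1,1) for y in(-1,1)]
pm=(d["p"],d["M"]);bar=[pm[0]+pm[1]@[x*.009,y*.009,.051] for x in(-1,1) for y in(-1,1)]
u=wproj(np.vstack([sl2w(C,B),bar]),pm)
c=crop(im,215,155,90,110,5)
for x,y in u: cv2.drawMarker(c,(int((x-215)*5+2),int((y-155)*5+2)),(255,0,255),0,10,1)
s=crop(cv2.imread("pics/s3.png"),200,110,70,110,5)
cv2.imwrite("pics/w3d.png",np.hstack([c,s]))
E
```

```text
(no output)
```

View pics/w3d.png

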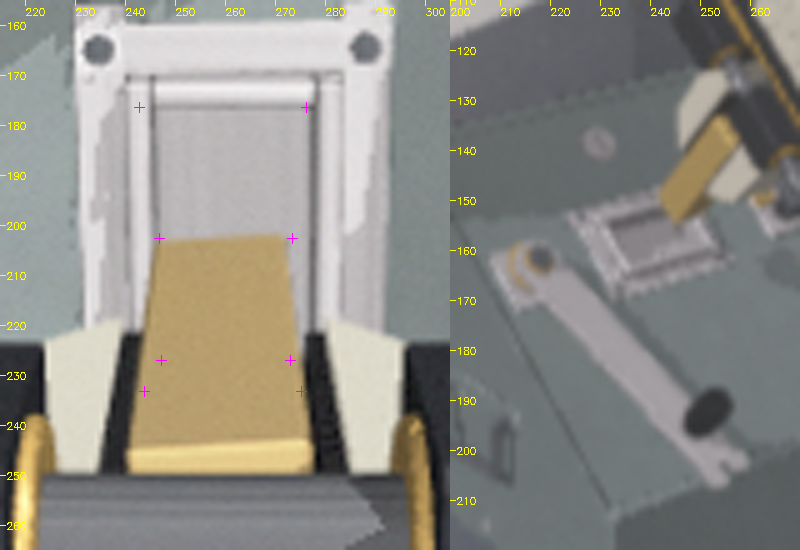

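Slot inner edges are at columns 245 and 278 (predicted 242.6 and 275.8), so it sits about 2 mm further up the slope and 2.5 mm towards tool +x. The bar tip is where predicted and square enough. I'll correct for this and insert.

Request:
apply_moves --pt "2 2 5 0 0 0 1" --pt "2 2 20 0 0 0 1" --pt "2 2 33 0 0 0 1" --pt "2 2 33 0 0 0 1"

```text
clock: 8.32
tcp_pos: [0.601, 0.0557, 0.1813]
eef_rot: [0.125, -2.921, -1.064]
wrist_force: [0.1, -0.3, -1.1]
finger_gap: 0.201
```

```bash
python3 - <<'E'
from h import *
rows((sl2w([.002,.002,.028],B),slotR(0)));s=read_state();print(s["wrist_force"],s["moment"])
E
```

```text
[-0.2, -0.4, 23.4] [0.0, -0.1, 0.0]
[ 0.14109736 -0.26730342 -1.11742561] [-0.53059901 -0.08711413 -0.00474031]
```

Request:
apply_moves --pt "0 0 12 0 0 0 1" --pt "0 0 23 0 0 0 1" --pt "0 0 23 0 0 0 1"

```text
clock: 8.7
tcp_pos: [0.5992, 0.0711, 0.1626]
eef_rot: [0.125, -2.919, -1.064]
wrist_force: [-0.4, -1.2, -3.5]
finger_gap: 0.204
```

Request:
apply_moves --pt "0 0 0 0 0 0 0.2" --pt "0 0 0 0 0 0 -0.1" --pt "0 0 0 0 0 0 -0.1" --pt "0 0 0 0 0 0 -0.1" --pt "0 0 -40 0 0 0 -0.1" --pt "0 0 -80 0 0 0 -0.1" --pt "0 0 -100 0 0 0 -0.1"

```text
clock: 9.57
tcp_pos: [0.6055, 0.0056, 0.241]
eef_rot: [0.125, -2.922, -1.063]
wrist_force: [-0.2, -0.1, 0.3]
finger_gap: 0.547
```

```bash
python3 - <<'E'
from h import *
im=viewer.get_image("wrist")[:,:,::-1].copy(); pm=pose(); np.savez("pics/w4.npz",p=pm[0],M=pm[1])
s=viewer.get_image("side")[:,:,::-1].copy(); cv2.imwrite("pics/w4_raw.png",im)
cv2.imwrite("pics/w4.png",np.hstack([crop(im,205,110,100,110,4),crop(s,190,110,100,110,4)]))
rd=[.485,-.1945]
rows(([.54,-.12,.28],downR(np.radians(95))),([*rd,.2],downR(np.radians(95))))
E
```

```text
[76.2, -66.4, -106.7] [39.9, 0.1, -0.1]
[137.4, -171.1, -90.0] [39.9, 0.1, -0.1]
```

View pics/w4.png

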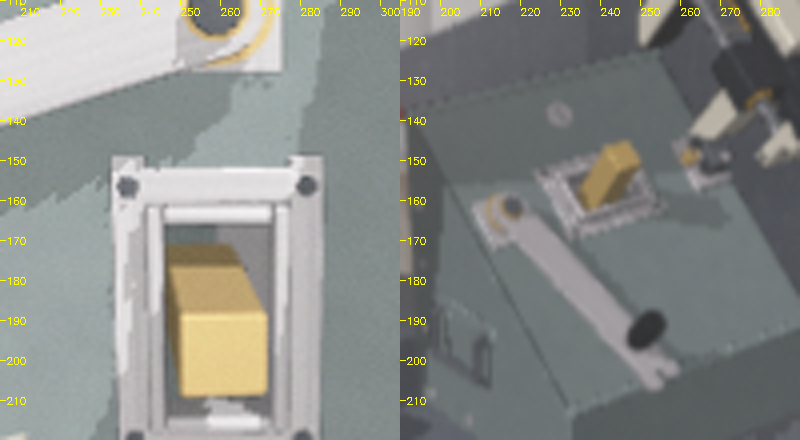

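The bar stayed wedged in the throat, with its top face at about (261,198) in the wrist view. I'll push it through with closed fingertips.

```bash
python3 - <<'E'
from h import *
d=np.load("pics/w4.npz");pm=(d["p"],d["M"])
n=-slotR()[:,2]; W=np.c_[slotR()[:,1],slotR()[:,0],n]
o=sl2w([0,0,0],B)[0]
for z in(.035,.043,.05):
    e=[W.T@(wplane((205+x/4,110+y/4),pm,o+z*n,n)-o)*1e3 for x,y in((182,312),(267,312),(267,395),(182,395))]
    print(z,np.round(e,1).tolist(),np.mean(e,0).round(1))
e=[W.T@(wplane((205+x/4,110+y/4),pm,o+.008*n,n)-o)*1e3 for x,y in((163,205),(275,205),(275,430),(163,430))]
print("mouth",np.round(e,1),np.mean(e,0))
rows((sl2w([.002,-.007,.08],B),slotR(0)),(sl2w([.002,-.007,.03],B),slotR(0)))
E
```

```text
0.035 [[-5.7, 8.3, 35.0], [11.9, 8.3, 35.0], [12.1, -9.9, 35.0], [-5.8, -9.9, 35.0]] [ 3.1 -0.8 35. ]
0.043 [[-5.4, 10.4, 43.0], [11.6, 10.4, 43.0], [11.8, -7.1, 43.0], [-5.6, -7.1, 43.0]] [ 3.1  1.6 43. ]
0.05 [[-5.2, 12.3, 50.0], [11.3, 12.3, 50.0], [11.5, -4.7, 50.0], [-5.3, -4.7, 50.0]] [ 3.1  3.8 50. ]
mouth [[-10.7  26.    8. ]
 [ 14.6  26.1   8. ]
 [ 15.3 -28.    8. ]
 [-11.3 -28.    8. ]] [ 1.98621588 -0.96520512  8.        ]
[-8.6, 0.0, 49.6] [-0.1, 0.0, 0.0]
[-8.6, 0.1, 99.6] [-0.1, 0.0, 0.0]
```

Request:
apply_moves --pt "0 1 0 0 0 0 1" --pt "0 1 0 0 0 0 1" --pt "0 1 20 0 0 0 1" --pt "0 1 40 0 0 0 1" --pt "0 1 60 0 0 0 1" --pt "0 1 75 0 0 0 1" --pt "0 1 90 0 0 0 1" --pt "0 1 98 0 0 0 1" --pt "0 1 98 0 0 0 1"

```text
clock: 10.8
tcp_pos: [0.6003, 0.0693, 0.1661]
eef_rot: [0.125, -2.923, -1.063]
wrist_force: [-0.8, -0.8, 0.5]
finger_gap: 0.007
```

Request:
apply_moves --pt "0 0 -40 0 0 0 -0.1" --pt "0 0 -80 0 0 0 -0.1" --pt "0 0 -110 0 0 0 -0.1"

```text
clock: 11.18
tcp_pos: [0.6068, -0.0027, 0.2524]
eef_rot: [0.125, -2.926, -1.062]
wrist_force: [0.0, -0.3, 0.9]
finger_gap: 0.283
```

```bash
python3 - <<'E'
from h import *
im=viewer.get_image("wrist")[:,:,::-1].copy(); 
s=viewer.get_image("side")[:,:,::-1].copy()
cv2.imwrite("pics/w5_raw.png",im);cv2.imwrite("pics/s5_raw.png",s)
# brass-coloured pixel count around slot
for n,c in(("w",im[140:225,230:300]),("s",s[140:175,220:260])):
    h=cv2.cvtColor(np.ascontiguousarray(c),cv2.COLOR_BGR2HSV); print(n,((h[...,0]>12)&(h[...,0]<32)&(h[...,1]>90)).sum())
rd=[.485,-.1945]
rows(([.54,-.12,.28],downR(np.radians(95))),([*rd,.2],downR(np.radians(95))))
E
```

```text
w 0
s 0
[76.9, -67.4, -91.6] [39.8, 0.4, -0.1]
[138.4, -171.9, -75.0] [39.8, 0.4, -0.1]
```

The square bar is through: no brass is visible at the slot in either camera. Now the round bar, with the jaws at yaw 50° to keep the gripper body clear of the bottle.

```bash
python3 - <<'E'
from h import *
rd=[.485,-.1945]; D=downR(np.radians(50))
rows(([.54,-.12,.28],D),([*rd,.15],D),([*rd,.049],D))
E
```

```text
[76.9, -67.4, -91.6] [37.8, -15.2, 43.0]
[138.7, -203.9, -36.6] [37.8, -15.2, 43.0]
[139.3, -268.5, 41.0] [37.8, -15.2, 43.0]
```

Request:
apply_moves --pt "77 -67 -92 37.8 -15.2 43 -0.1" --pt "77 -67 -92 37.8 -15.2 43 -0.1" --pt "77 -67 -92 37.8 -15.2 43 -0.1" --pt "139 -204 -37 37.8 -15.2 43 -0.1" --pt "139 -204 -37 37.8 -15.2 43 -0.1" --pt "139 -204 -37 37.8 -15.2 43 -0.1" --pt "139 -204 -37 37.8 -15.2 43 -0.1"

```text
clock: 12.15
tcp_pos: [0.483, -0.1933, 0.1481]
eef_rot: [-1.07, -2.948, -0.004]
wrist_force: [-0.1, -0.6, 0.7]
finger_gap: 0.549
```

```bash
python3 - <<'E'
from h import *
rd=[.485,-.1945]; D=downR(np.radians(50))
rows(([*rd,.15],D),([*rd,.049],D))
wlook("w6"); print(wproj([[*rd,.06],[*rd,0]],pose()).round(1).tolist())
im=cv2.imread("pics/w6_raw.png"); h=cv2.cvtColor(im,cv2.COLOR_BGR2HSV)
m=((h[...,0]>12)&(h[...,0]<32)&(h[...,1]>80)&(h[...,2]>120)).astype(np.uint8); m[225:]=0
k,_,st,c=cv2.connectedComponentsWithStats(m)
for i in range(1,k):
    if st[i,4]>30: print(st[i].tolist(),c[i].round(1))
E
```

```text
[-2.3, 0.3, -1.9] [0.0, -0.4, 0.1]
[-2.9, 0.3, 99.1] [0.0, -0.4, 0.1]
[[258.6, 199.5], [258.6, 182.2]]
[263, 75, 28, 28, 447] [276.3  89.1]
[251, 178, 21, 34, 533] [260.1 195.9]
```

Request:
apply_moves --pt "-3 2 50 0 -0.4 0 -0.1" --pt "-3 2 85 0 -0.4 0 -0.1" --pt "-3 2 99 0 -0.4 0 -0.1" --pt "-3 2 99 0 -0.4 0 -0.1" --pt "-3 2 99 0 -0.4 0 1" --pt "-3 2 99 0 -0.4 0 1" --pt "-3 2 99 0 -0.4 0 1" --pt "-3 2 99 0 -0.4 0 1" --pt "-3 2 99 0 -0.4 0 1"

```text
clock: 13.32
tcp_pos: [0.4883, -0.1941, 0.0512]
eef_rot: [1.069, 2.948, 0.0]
wrist_force: [-0.4, 0.5, 3.9]
finger_gap: 0.187
```

```bash
python3 - <<'E'
from h import *
p=pose()[0]; rows(([p[0],p[1],.2],None),([.53,-.12,.28],slotR(0)),(sl2w([.002,.001,.15],B),slotR(0)))
E
```

```text
[-0.8, 0.3, -148.8] [0.0, 0.0, 0.0]
[14.3, 84.1, -228.7] [-37.9, 15.9, -42.8]
[26.9, 220.0, -205.0] [-37.9, 15.9, -42.8]
```

Request:
apply_moves --pt "0 0 -60 0 0 0 1" --pt "0 0 -120 0 0 0 1" --pt "0 0 -149 0 0 0 1" --pt "14 84 -229 -37.9 15.9 -42.8 1" --pt "14 84 -229 -37.9 15.9 -42.8 1" --pt "14 84 -229 -37.9 15.9 -42.8 1" --pt "27 220 -205 -37.9 15.9 -42.8 1" --pt "27 220 -205 -37.9 15.9 -42.8 1" --pt "27 220 -205 -37.9 15.9 -42.8 1" --pt "27 220 -205 -37.9 15.9 -42.8 1"

```text
clock: 14.58
tcp_pos: [0.6075, -0.0073, 0.2543]
eef_rot: [0.123, -2.919, -1.063]
wrist_force: [-0.7, -0.3, -1.6]
finger_gap: 0.189
```

```bash
python3 - <<'E'
from h import *
rows((sl2w([.002,.001,.085],B),slotR(0)))
E
```

```text
[-0.3, 1.1, 63.1] [0.0, -0.2, -0.1]
```

Request:
apply_moves --pt "0 1 30 0 -0.2 0 1" --pt "0 1 63 0 -0.2 0 1" --pt "0 1 63 0 -0.2 0 1"

```text
clock: 14.95
tcp_pos: [0.6024, 0.0344, 0.206]
eef_rot: [0.12, -2.919, -1.063]
wrist_force: [-0.9, -0.4, 0.1]
finger_gap: 0.19
```

```bash
python3 - <<'E'
from h import *
pm=pose(); im=viewer.get_image("wrist")[:,:,::-1].copy()
C=sl2w([[.002+x*.0125,y*.023,.008] for x in(-1,1) for y in(-1,1)],B)
bar=[pm[0]+pm[1]@[x*.009,y*.009,.051] for x,y in((-1,0),(1,0),(0,1),(0,-1))]
c=crop(im,215,155,90,110,5)
for x,y in wproj(np.vstack([C,bar]),pm): cv2.drawMarker(c,(int((x-215)*5+2),int((y-155)*5+2)),(255,0,255),0,10,1)
cv2.imwrite("pics/w7.png",c); rows((sl2w([.002,.001,.058],B),slotR(0)),(sl2w([.002,.001,.028],B),slotR(0)))
E
```

```text
[-0.8, 0.0, 27.7] [-0.0, 0.0, -0.1]
[-0.8, 0.0, 57.7] [-0.0, 0.0, -0.1]
```

View pics/w7.png

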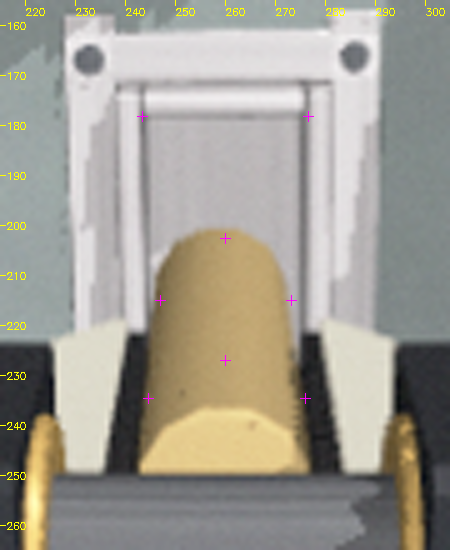

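The round bar is centred in the throat (bar 222, slot 224 on the crop), and the flap is shut. I'll insert it.

Request:
apply_moves --pt "2 0 15 0 0 0 1" --pt "2 0 30 0 0 0 1" --pt "2 0 45 0 0 0 1" --pt "2 0 58 0 0 0 1" --pt "2 0 58 0 0 0 1"

```text
clock: 15.62
tcp_pos: [0.5976, 0.0712, 0.1616]
eef_rot: [0.121, -2.92, -1.062]
wrist_force: [0.0, -1.7, -2.4]
finger_gap: 0.19
```

Request:
apply_moves --pt "0 0 0 0 0 0 0.2" --pt "0 0 0 0 0 0 -0.1" --pt "0 0 0 0 0 0 -0.1" --pt "0 0 0 0 0 0 -0.1" --pt "0 0 -40 0 0 0 -0.1" --pt "0 0 -80 0 0 0 -0.1" --pt "0 0 -100 0 0 0 1" --pt "0 0 -100 0 0 0 1"

```text
clock: 16.62
tcp_pos: [0.6039, 0.0062, 0.2393]
eef_rot: [0.12, -2.923, -1.061]
wrist_force: [0.6, -0.1, -0.5]
finger_gap: 0.379
```

```bash
cat >> h.py <<'E'
def brass():
    im=viewer.get_image("wrist")[:,:,::-1].copy(); s=viewer.get_image("side")[:,:,::-1].copy()
    cv2.imwrite("pics/bw.png",im);cv2.imwrite("pics/bs.png",s)
    for n,c in(("w",im[140:225,230:300]),("s",s[140:175,220:260])):
        h=cv2.cvtColor(np.ascontiguousarray(c),cv2.COLOR_BGR2HSV); m=(h[...,0]>12)&(h[...,0]<32)&(h[...,1]>90); print(n,m.sum(),np.argwhere(m).mean(0) if m.any() else "")
E
python3 - <<'E'
from h import *
brass(); rows((sl2w([.002,-.001,.03],B),slotR(0)))
E
```

```text
w 570 [47.37017544 29.45964912]
s 85 [14.02352941 20.08235294]
[-5.6, 0.3, 95.5] [0.0, -0.2, -0.2]
```

It's held by the flap again, so I'll push it through the same way.

Request:
apply_moves --pt "-2 0 0 0 0 0 1" --pt "-2 0 20 0 0 0 1" --pt "-2 0 40 0 0 0 1" --pt "-2 0 60 0 0 0 1" --pt "-2 0 75 0 0 0 1" --pt "-2 0 88 0 0 0 1" --pt "-2 0 95 0 0 0 1" --pt "-2 0 95 0 0 0 1"

```text
clock: 17.73
tcp_pos: [0.5994, 0.0689, 0.1647]
eef_rot: [0.12, -2.918, -1.063]
wrist_force: [-0.4, 0.7, -0.2]
finger_gap: 0.003
```

Request:
apply_moves --pt "0 0 -40 0 0 0 -0.1" --pt "0 0 -80 0 0 0 -0.1" --pt "0 0 -110 0 0 0 -0.1" --pt "0 0 -110 0 0 0 -0.1"

```text
clock: 18.23
tcp_pos: [0.6067, -0.0033, 0.2507]
eef_rot: [0.12, -2.924, -1.061]
wrist_force: [-0.1, 0.3, -1.4]
finger_gap: 0.394
```

```bash
python3 - <<'E'
from h import *
brass()
im=cv2.imread("pics/bw.png"); t=viewer.get_image("top")[:,:,::-1].copy()
cv2.imwrite("pics/w8.png",np.hstack([crop(im,205,110,100,110,4),crop(t,155,108,100,110,4)]))
for q in(1.25,1.3,1.35,1.4):print(q,wproj([knob(q,.043)],pose()).round(0),proj("top",[knob(q,.043)]).round(1))
rows((knob(1.3,.12),slotR(1.3)))
E
```

```text
w 0 
s 0 
1.25 [[140. 156.]] [[236.4 169.6]]
1.3 [[138. 150.]] [[237.  171.6]]
1.35 [[136. 145.]] [[237.6 173.5]]
1.4 [[135. 139.]] [[238.  175.5]]
[40.6, -103.1, 19.1] [-0.1, -0.3, 74.2]
```

View pics/w8.png

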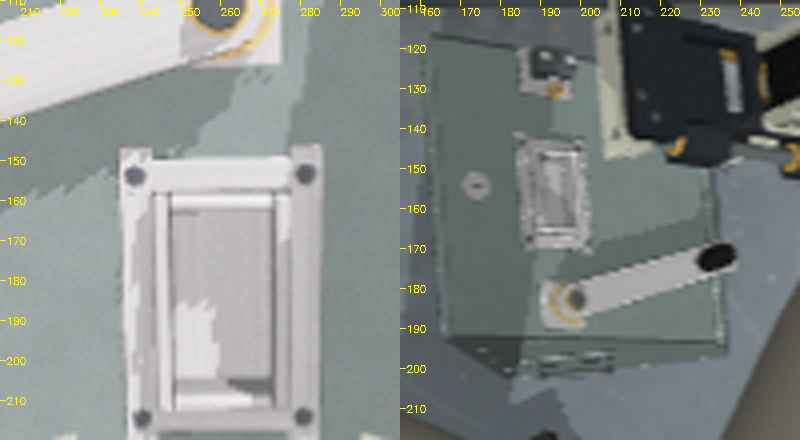

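The slot is empty and the flap shut, with the keeper knob at about q=1.3 (top pixel (236,172)). Next I'll straddle the knob and swing the keeper home.

Request:
apply_moves --pt "40 -103 10 0 0 37 -0.1" --pt "40 -103 10 0 0 74 -0.1" --pt "40 -103 10 0 0 74 -0.1" --pt "40 -103 10 0 0 74 -0.1" --pt "40 -103 10 0 0 74 -0.1" --pt "40 -103 10 0 0 74 -0.1" --pt "40 -103 10 0 0 74 -0.1" --pt "40 -103 10 0 0 74 -0.1" --pt "40 -103 19 0 0 74 -0.1"

```text
clock: 19.5
tcp_pos: [0.5705, -0.0702, 0.1669]
eef_rot: [-1.474, -2.141, -0.728]
wrist_force: [0.1, -0.1, -0.2]
finger_gap: 0.548
```

```bash
python3 - <<'E'
from h import *
b=B.copy()
K=lambda q,z:sl2w([.002-.105*np.sin(q),.072-.105*np.cos(q),z],B)[0]
rows(*[(K(q,z),slotR(q)) for q,z in [(1.3,.08),(1.3,.039),(1.16,.039),(1.0,.039),(.84,.039),(.68,.039),(.52,.039)]])
E
```

```text
[1.9, 0.1, 39.4] [-0.2, -0.1, 0.4]
[1.8, 0.2, 80.4] [-0.2, -0.1, 0.4]
[2.7, 14.9, 80.4] [-0.2, -0.2, -7.6]
[6.2, 31.3, 80.3] [-0.2, -0.2, -16.8]
[12.3, 46.9, 80.3] [-0.2, -0.2, -25.9]
[20.9, 61.4, 80.2] [-0.2, -0.2, -35.1]
[31.6, 74.3, 80.2] [-0.2, -0.2, -44.3]
```

Request:
apply_moves --pt "2 0 40 0 0 0 -0.1" --pt "2 0 80 0 0 0 -0.1" --pt "2 0 80 0 0 0 0.4" --pt "2 0 80 0 0 0 0.4" --pt "3 15 80 0 0 -7.6 0.4" --pt "6 31 80 0 0 -16.8 0.4" --pt "12 47 80 0 0 -25.9 0.4" --pt "21 61 80 0 0 -35.1 0.4" --pt "32 74 80 0 0 -44.3 0.4" --pt "32 74 80 0 0 -44.3 0.4"

```text
clock: 20.75
tcp_pos: [0.6256, 0.025, 0.1398]
eef_rot: [-0.595, -2.709, -0.963]
wrist_force: [-0.8, 0.1, 0.7]
finger_gap: 0.302
```

```bash
python3 - <<'E'
from h import *
K=lambda q,z:sl2w([.002-.105*np.sin(q),.072-.105*np.cos(q),z],B)[0]
print(read_state()["joints"])
rows(*[(K(q,z),slotR(max(q,0))) for q,z in [(.52,.039),(.4,.039),(.26,.039),(.15,.039),(.05,.039),(0,.039),(-.05,.039),(-.1,.039),(-.13,.039)]])
E
```

```text
[-0.37053163  0.75646703  1.30711469  0.61840537  1.45905884 -1.7022462 ]
[0.1, -1.0, 1.7] [-0.1, -0.1, 0.1]
[0.8, 11.5, 1.7] [-0.1, -0.1, -6.8]
[3.6, 26.0, 1.7] [-0.1, -0.1, -14.8]
[7.1, 36.9, 1.7] [-0.1, -0.1, -21.1]
[11.4, 46.5, 1.7] [-0.0, -0.1, -26.8]
[13.9, 51.2, 1.7] [-0.0, -0.1, -29.7]
[16.6, 55.7, 1.7] [-0.0, -0.1, -29.7]
[19.5, 60.0, 1.7] [-0.0, -0.1, -29.7]
[21.4, 62.5, 1.7] [-0.0, -0.1, -29.7]
```

Request:
apply_moves --pt "1 11 2 0 0 -6.8 0.4" --pt "4 26 2 0 0 -14.8 0.4" --pt "7 37 2 0 0 -21.1 0.4" --pt "11 46 2 0 0 -26.8 0.4" --pt "14 51 2 0 0 -29.7 0.4" --pt "14 51 2 0 0 -29.7 0.4"

```text
clock: 21.5
tcp_pos: [0.6351, 0.0628, 0.1692]
eef_rot: [0.118, -2.923, -1.053]
wrist_force: [-0.2, -8.4, -8.1]
finger_gap: 0.3
```

Request:
apply_moves --pt "0 3 0 0 0 0 0.4" --pt "0 5 0 0 0 0 0.4" --pt "0 7 0 0 0 0 0.4" --pt "0 7 0 0 0 0 0.4"

```text
clock: 22.0
tcp_pos: [0.6351, 0.0632, 0.1698]
eef_rot: [0.108, -2.928, -1.04]
wrist_force: [4.9, -14.3, -18.5]
finger_gap: 0.3
```

```bash
python3 - <<'E'
from h import *
p,M=pose(); W=np.c_[slotR()[:,1],slotR()[:,0],-slotR()[:,2]]
s=read_state();print("slot pos",(W.T@(p-sl2w([0,0,0],B)[0])*1e3).round(1),"F slot",(W.T@s["wrist_force"]).round(1),s["wrist_force"])
for q in(0,.06,.12):print(q,proj("top",[knob(q,.043)]).round(1),proj("side",[knob(q,.043)]).round(1))
E
```

```text
slot pos [ -1.5 -32.4  39.7] F slot [-23.1  -3.6  -4.8] [  4.86103454 -14.27467819 -18.48182711]
0 [[201.6 138.5]] [[257.9 145.2]]
0.06 [[203.8 138.9]] [[259.1 147.4]]
0.12 [[206.  139.4]] [[260.2 149.7]]
```

```bash
python3 - <<'E'
from h import *
n=-slotR()[:,2]; W=np.c_[slotR()[:,1],slotR()[:,0],n]; o=sl2w([0,0,0],B)[0]
d=np.load("pics/w3.npz"); print("hinge",W.T@(wplane((260.6,110.6),(d["p"],d["M"]),o+.019*n,n)-o)*1e3)
pm=pose(); im=viewer.get_image("wrist")[:,:,::-1].copy(); cv2.imwrite("pics/w9_raw.png",im)
h=cv2.cvtColor(im,cv2.COLOR_BGR2HSV)
xs=np.arange(-30,31,1.5)
for y in(.055,.047,.04,.01,0,-.01):
    u=wproj(sl2w([[x/1e3,y,.015] for x in xs],B),pm); a=[int(h[int(v+.5),int(w+.5),1]) for w,v in u]
    print(y,u[0].round(),u[-1].round(),a)
E
```

```text
hinge [ 1.07534118 71.46551133 19.        ]
0.055 [207.  82.] [316.  81.] [16, 19, 16, 17, 16, 16, 16, 15, 16, 15, 16, 17, 2, 4, 5, 3, 5, 1, 3, 3, 3, 4, 3, 2, 2, 5, 3, 9, 13, 12, 16, 16, 17, 16, 18, 16, 13, 15, 18, 16, 19]
0.047 [208.  96.] [316.  95.] [16, 16, 15, 18, 18, 16, 16, 18, 17, 13, 13, 13, 4, 5, 3, 3, 1, 2, 5, 3, 5, 2, 3, 2, 3, 4, 4, 16, 16, 14, 17, 16, 14, 19, 18, 19, 17, 19, 16, 17, 16]
0.04 [208. 108.] [316. 107.] [14, 14, 16, 18, 18, 16, 16, 15, 17, 15, 17, 15, 5, 2, 5, 5, 4, 5, 3, 2, 3, 3, 3, 3, 5, 7, 1, 13, 14, 17, 17, 17, 17, 16, 16, 16, 14, 16, 13, 14, 14]
0.01 [210. 161.] [315. 160.] [17, 16, 16, 16, 16, 14, 17, 6, 6, 6, 4, 3, 3, 3, 2, 3, 5, 5, 3, 2, 3, 5, 4, 4, 4, 4, 7, 4, 6, 9, 7, 5, 5, 3, 5, 6, 12, 16, 15, 16, 15]
0 [211. 178.] [314. 177.] [15, 18, 13, 14, 17, 12, 13, 4, 4, 3, 4, 3, 5, 3, 3, 2, 3, 5, 3, 3, 3, 5, 7, 7, 3, 4, 7, 3, 3, 7, 5, 3, 6, 2, 4, 7, 3, 19, 16, 18, 16]
-0.01 [212. 194.] [314. 194.] [14, 16, 16, 17, 17, 17, 8, 6, 3, 6, 3, 3, 6, 6, 3, 3, 3, 2, 2, 5, 2, 6, 5, 7, 4, 6, 4, 4, 6, 5, 5, 6, 6, 3, 6, 7, 1, 17, 15, 12, 15]
```

Request:
apply_moves --pt "0 8 0 0 0 0 0.4" --pt "0 9 0 0 0 0 0.4" --pt "0 9 0 0 0 0 0.4"

```text
clock: 22.42
tcp_pos: [0.6351, 0.0636, 0.17]
eef_rot: [0.095, -2.933, -1.022]
wrist_force: [6.3, -18.0, -24.5]
finger_gap: 0.302
```

```bash
python3 - <<'E'
from h import *
p,M=pose(); W=np.c_[slotR()[:,1],slotR()[:,0],-slotR()[:,2]]
s=read_state();print("slot pos",(W.T@(p-sl2w([0,0,0],B)[0])*1e3).round(1),"F",(W.T@s["wrist_force"]).round(1),"M",(W.T@s["moment"]).round(2), np.degrees(R.from_matrix(slotR().T@M).as_rotvec()).round(1))
E
```

```text
slot pos [ -1.1 -32.5  39.6] F [-29.9  -4.8  -6.9] M [-0.71  5.43  0.07] [ 1.5 -0.1  1.1]
```

Request:
apply_moves --pt "0 0 0 0 0 0 0.2" --pt "0 -1 0 -1.5 0 -1.1 -0.1" --pt "0 -1 0 -1.5 0 -1.1 -0.1" --pt "0 -1 -40 -1.5 0 -1.1 -0.1" --pt "0 -1 -80 -1.5 0 -1.1 -0.1" --pt "0 -1 -80 -1.5 0 -1.1 -0.1"

```text
clock: 23.18
tcp_pos: [0.6405, 0.0119, 0.2352]
eef_rot: [0.124, -2.93, -1.062]
wrist_force: [-0.1, 0.9, 0.5]
finger_gap: 0.552
```

```bash
python3 - <<'E'
from h import *
n=-slotR()[:,2]; W=np.c_[slotR()[:,1],slotR()[:,0],n]; o=sl2w([0,0,0],B)[0]
pm=pose(); im=viewer.get_image("wrist")[:,:,::-1].copy(); cv2.imwrite("pics/w10_raw.png",im)
print("tcp",(W.T@(pm[0]-o)*1e3).round(1))
for q in(-.03,0,.05,.1,.15):print(q,wproj([knob(q,.043)],pm).round(1).tolist())
m=(im.max(2)<45).astype(np.uint8);k,_,st,c=cv2.connectedComponentsWithStats(m)
for i in range(1,k):
    if st[i,4]>30 : print(st[i].tolist(),c[i].round(1),(W.T@(wplane(c[i],pm,o+.04*n,n)-o)*1e3).round(1))
h=cv2.cvtColor(im,cv2.COLOR_BGR2HSV); xs=np.arange(-24,25,1.)
for y in(.05,.042,.034,-.029+.003,-.042):
    u=wproj(sl2w([[x/1e3,y,.015] for x in xs],B),pm); a=''.join('#' if h[int(v+.5),int(w+.5),1]<9 else '.' for w,v in u)
    print(y,a)
E
```

```text
tcp [  1.  -33.4 123. ]
-0.03 [[262.8, 200.8]]
0 [[258.8, 200.8]]
0.05 [[252.0, 200.6]]
0.1 [[245.3, 200.1]]
0.15 [[238.6, 199.3]]
[202, 3, 28, 34, 301] [211.4  20.4] [-35.8 107.3  40. ]
[235, 12, 23, 15, 164] [247.4  19.8] [ -8.6 106.8  40. ]
[238, 185, 18, 24, 343] [246.8 196.3] [ -9.4 -30.3  40. ]
[202, 222, 14, 27, 216] [210.5 238.2] [-40.3 -66.9  40. ]
[303, 222, 15, 27, 233] [308.  238.3] [ 41.1 -66.9  40. ]
[158, 224, 26, 77, 526] [169.9 271.9] [ -80.2 -102.    40. ]
[335, 224, 27, 73, 527] [348.5 267.9] [ 80.3 -97.2  40. ]
[339, 248, 173, 79, 3698] [445.  296.2] [ 201.5 -143.9   40. ]
[13, 263, 23, 22, 174] [ 23.9 274.1] [-273.7 -127.4   40. ]
[202, 275, 7, 17, 63] [205. 281.] [ -48.2 -109.9   40. ]
[309, 275, 10, 19, 80] [313.6 281.6] [  49.2 -110.4   40. ]
[426, 324, 58, 60, 1350] [458.6 354.6] [ 268.8 -254.3   40. ]
0.05 .............######################..............
0.042 ............######################...............
0.034 ..###############################################
-0.026000000000000002 ...###########################################.##
-0.042 ...###..#......#...#..###........................
```

```bash
python3 - <<'E'
from h import *
k=1/1.5625
n=-slotR()[:,2]; W=np.c_[slotR()[:,1],slotR()[:,0],n]; o=sl2w([0,0,0],B)[0]
for a,b in(((222,128),(425,183)),((297,139),(461,222)),((313,140),(475,228))):
    P,e=tri(np.array(a)*k,np.array(b)*k); print(P,e,(W.T@(P-o)*1e3).round())
# catch features: top raw/side raw from c1
T=lambda x,y:(155+x/4.7-.4,108+y/4.7-.4); Q=lambda x,y:(190+x/4.7-.4,118+y/4.7-.4)
for nme,a,b in(("roller",(182,106),(740-400,147)),("prongR",(200,70),(765-400,118)),("prongL",(165,78),(372,165))):
    P,e=tri(T(*a),Q(*b)); print(nme,(W.T@(P-o)*1e3).round(),e)
im=cv2.imread("pics/w10_raw.png")
h=cv2.cvtColor(im,cv2.COLOR_BGR2HSV); pm=pose()
for y in range(-90,-34,4):
    xs=np.arange(-36,37,2.); u=wproj(sl2w([[x/1e3,y/1e3,.015] for x in xs],B),pm)
    print(y,''.join('k' if im[int(v+.5),int(w+.5)].max()<60 else 'g' if h[int(v+.5),int(w+.5),1]>90 else '#' if h[int(v+.5),int(w+.5),1]<9 else '.' for w,v in u))
E
```

```text
[0.78464834 0.21262328 0.17559933] 0.0031266936857084248 [ 107. -194.  -43.]
[0.77963987 0.09874559 0.13993391] 0.0005980918878971098 [  -3. -179.    2.]
[0.78227253 0.07058484 0.13709485] 0.008027465990171399 [ -26. -180.   18.]
roller [  1. -64.  10.] 0.0001784505382082679
prongR [  4. -75.  32.] 0.0055651162201265
prongL [ -5. -91. -11.] 0.006786836068697779
-90 .#...............................#...
-86 .........###...........##............
-82 ...........#####......######.........
-78 ...........##.............##.........
-74 ...........##.............##.........
-70 ...........##...k####.#..###.........
-66 ...........######.gg.#######.........
-62 ...........#####.g..g.######.........
-58 ........##.######.ggg.######.........
-54 .......####..#####...................
-50 .......###########...................
-46 .......####kkkk###...................
-42 ........#.kkkkkkk##..................
-38 ........#kkkkkkkk##..................
```

Request:
apply_moves --pt "0 -45 0 0 0 0 1" --pt "0 -45 0 0 0 0 1" --pt "0 -45 40 0 0 0 1" --pt "0 -45 77 0 0 0 1" --pt "0 -45 77 0 0 0 1" --pt "0 -38 77 0 0 0 1" --pt "0 -34 77 0 0 0 1" --pt "0 -31 77 0 0 0 1" --pt "0 -28 77 0 0 0 1"

```text
clock: 24.35
tcp_pos: [0.6386, 0.0374, 0.1555]
eef_rot: [0.12, -2.933, -1.054]
wrist_force: [4.0, -14.2, -9.7]
finger_gap: 0.006
```

```bash
cat >> h.py <<'E'
def stat():
    p,M=pose(); W=np.c_[slotR()[:,1],slotR()[:,0],-slotR()[:,2]]; s=read_state()
    print("slot",(W.T@(p-sl2w([0,0,0],B)[0])*1e3).round(1),"F",(W.T@s["wrist_force"]).round(1),"M",(W.T@s["moment"]).round(2),"rot",np.degrees(R.from_matrix(slotR().T@M).as_rotvec()).round(1))
E
python3 -c "
from h import *
stat()"
```

```text
slot [-30.7 -33.7  45.5] F [-17.3  -2.8   1.9] M [-0.25  3.23  0.03] rot [ 0.5 -0.4  0. ]
```

Request:
apply_moves --pt "0 4 0 -0.5 0 0 1" --pt "0 6 0 -0.5 0 0 1" --pt "0 8 0 -0.5 0 0 1" --pt "0 8 0 -0.5 0 0 1"

```text
clock: 24.85
tcp_pos: [0.6387, 0.0379, 0.1579]
eef_rot: [0.114, -2.935, -1.052]
wrist_force: [2.1, -17.8, -11.1]
finger_gap: 0.001
```

```bash
python3 - <<'E'
from h import *
stat()
n=-slotR()[:,2]; W=np.c_[slotR()[:,1],slotR()[:,0],n]; o=sl2w([0,0,0],B)[0]
pm=pose(); im=viewer.get_image("wrist")[:,:,::-1].copy(); cv2.imwrite("pics/w11_raw.png",im)
for q in(-.03,0,.05,.1):print(q,wproj([knob(q,.043)],pm).round(1).tolist())
m=(im.max(2)<45).astype(np.uint8);k,_,st,c=cv2.connectedComponentsWithStats(m)
for i in range(1,k):
    if st[i,4]>30 : print(st[i].tolist(),c[i].round(1),(W.T@(wplane(c[i],pm,o+.04*n,n)-o)*1e3).round(1))
E
```

```text
slot [-28.7 -33.8  47. ] F [-20.9  -0.5   3.1] M [ 0.03  3.89 -0.  ] rot [ 0.6 -0.5  0.2]
-0.03 [[318.5, 242.2]]
0 [[312.8, 242.4]]
0.05 [[303.3, 242.4]]
0.1 [[293.8, 241.9]]
[222, 0, 63, 19, 425] [245.6   7.7] [-35.3  89.5  40. ]
[256, 0, 10, 7, 36] [261.1   2.6] [-27.6  92.2  40. ]
[282, 216, 23, 8, 136] [292.7 220.1] [-11.2 -21.   40. ]
[255, 222, 4, 27, 69] [256.3 236.2] [-30.8 -30.4  40. ]
[261, 222, 3, 28, 69] [261.9 236.2] [-27.7 -30.3  40. ]
[472, 250, 40, 51, 1042] [494.2 275.3] [149.2 -71.8  40. ]
[11, 260, 24, 31, 306] [ 23.  275.1] [-213.8  -72.9   40. ]
[425, 324, 58, 60, 1341] [458.5 354.7] [ 146.2 -155.7   40. ]
```

Request:
apply_moves --pt "0 8 0 -0.6 0 0 1" --pt "0 11 0 -0.6 0 0 1" --pt "0 12 0 -0.6 0 0 1" --pt "0 12 0 -0.6 0 0 1"

```text
clock: 25.4
tcp_pos: [0.6387, 0.0392, 0.1614]
eef_rot: [0.104, -2.938, -1.048]
wrist_force: [1.4, -25.5, -16.6]
finger_gap: 0.005
```

```bash
python3 -c "
from h import *
stat()"
```

```text
slot [-25.5 -33.9  48.9] F [-30.3   0.8   3.7] M [ 0.11  5.4  -0.04] rot [ 0.8 -0.7  0.5]
```

Request:
apply_moves --pt "0 8 2 -0.8 0 -0.5 1" --pt "0 12 2 -0.8 0 -0.5 1" --pt "0 12 2 -0.8 0 -0.5 1" --pt "0 12 2 -0.8 0 -0.5 1"

```text
clock: 25.9
tcp_pos: [0.6389, 0.0463, 0.1669]
eef_rot: [0.113, -2.938, -1.062]
wrist_force: [2.3, -10.9, -3.8]
finger_gap: 0.005
```

```bash
python3 - <<'E'
from h import *
stat()
n=-slotR()[:,2]; W=np.c_[slotR()[:,1],slotR()[:,0],n]; o=sl2w([0,0,0],B)[0]
pm=pose(); im=viewer.get_image("wrist")[:,:,::-1].copy(); cv2.imwrite("pics/w12_raw.png",im)
m=(im.max(2)<45).astype(np.uint8);k,_,st,c=cv2.connectedComponentsWithStats(m)
for i in range(1,k):
    if st[i,4]>30 and 200<st[i,0]<400: print(st[i].tolist(),c[i].round(1),(W.T@(wplane(c[i],pm,o+.04*n,n)-o)*1e3).round(1))
h=cv2.cvtColor(im,cv2.COLOR_BGR2HSV); xs=np.arange(-24,25,1.)
for y in(.055,.05,.045,.04):
    u=wproj(sl2w([[x/1e3,y,.015] for x in xs],B),pm); print(y,''.join('#' if h[int(v+.5),int(w+.5),1]<9 else '.' for w,v in u))
E
```

```text
slot [-16.5 -34.7  48.6] F [-10.9  -1.4   4.2] M [-0.17  2.16 -0.01] rot [ 0.3 -0.9  0.1]
[211, 0, 63, 18, 391] [233.    7.2] [-29.7  89.3  40. ]
[280, 214, 23, 10, 181] [290.4 219.2] [ -0.1 -22.   40. ]
[255, 222, 4, 28, 68] [256.3 236.5] [-18.5 -32.2  40. ]
[261, 222, 3, 28, 72] [261.9 236.6] [-15.5 -32.3  40. ]
0.055 ...........##########################............
0.05 ...............######################............
0.045 ...............######################............
0.04 ...............######################............
```

The bar snapped in: the force dropped and the knob moved up about 11 mm. I'll back off and check.

Request:
apply_moves --pt "0 -10 0 0 0 0 1" --pt "0 -15 0 0 0 0 1" --pt "0 -15 -40 0 0 0 1" --pt "0 -15 -80 0 0 0 1" --pt "0 10 -90 0 0 0 0" --pt "0 20 -90 0 0 0 0" --pt "0 20 -90 0 0 0 0" --pt "0 20 -90 0 0 0 0"

```text
clock: 26.95
tcp_pos: [0.6406, 0.005, 0.2478]
eef_rot: [0.114, -2.936, -1.062]
wrist_force: [-0.4, 0.1, -0.1]
finger_gap: 0.385
```

```bash
python3 - <<'E'
from h import *
stat()
n=-slotR()[:,2]; W=np.c_[slotR()[:,1],slotR()[:,0],n]; o=sl2w([0,0,0],B)[0]
pm=pose(); im=viewer.get_image("wrist")[:,:,::-1].copy(); cv2.imwrite("pics/w13_raw.png",im)
m=(im.max(2)<45).astype(np.uint8);k,_,st,c=cv2.connectedComponentsWithStats(m)
for i in range(1,k):
    if st[i,4]>100 and 200<st[i,0]<400: print(st[i].tolist(),c[i].round(1),(W.T@(wplane(c[i],pm,o+.036*n,n)-o)*1e3).round(1))
h=cv2.cvtColor(im,cv2.COLOR_BGR2HSV)
for y in range(-90,-40,4):
    xs=np.arange(-36,37,2.); u=wproj(sl2w([[x/1e3,y/1e3,.015] for x in xs],B),pm)
    print(y,''.join('k' if im[int(v+.5),int(w+.5)].max()<60 else 'g' if h[int(v+.5),int(w+.5),1]>90 else '#' if h[int(v+.5),int(w+.5),1]<9 else '.' for w,v in u))
xs=np.arange(-24,25,1.)
for y in(.055,.05,.045,.04):
    u=wproj(sl2w([[x/1e3,y,.015] for x in xs],B),pm); print(y,''.join('#' if h[int(v+.5),int(w+.5),1]<9 else '.' for w,v in u))
# bystanders, top view vs start
t0=cv2.imread("pics/top0.png").astype(int); t=viewer.get_image("top")[:,:,::-1].astype(int)
for nm,(x,y) in dict(burner=(276,228),loupe=(302,250),bottle=(336,187),round=(302,205),square=(333,224)).items():
    print(nm,np.abs(t-t0)[y-7:y+8,x-7:x+8].mean().round(1))
E
```

```text
slot [  3.8 -33.  137.1] F [ 0.1  0.4 -0.2] M [0.   0.33 0.02] rot [ 0.2 -0.8  0.2]
[201, 6, 22, 32, 258] [209.8  22. ] [-36.6 111.2  36. ]
[236, 15, 21, 13, 114] [247.1  21.6] [ -6.3 110.3  36. ]
[250, 181, 17, 22, 289] [257.7 192. ] [  1.7 -32.1  36. ]
[217, 222, 12, 27, 168] [224.2 238.4] [-28.6 -75.7  36. ]
[290, 222, 12, 27, 189] [294.8 238. ] [ 34.8 -75.4  36. ]
[316, 224, 20, 74, 361] [325.8 268.8] [  66.4 -108.9   36. ]
-90 kkkkk.....###......................kk
-86 kkkkk......######.....#######......kk
-82 .kkkk......##.............##.......kk
-78 ..kkk......##.............##.......kk
-74 ..kkk......##........#....##.......kk
-70 ...kk......###.kk.###....###.......kk
-66 ...........######.g...######.........
-62 ...........######gggg.######.........
-58 .............#####.gg####............
-54 ..............#####..####............
-50 ..............###########............
-46 ..............##kkkkkk.##............
-42 ..............#kkkkkkkk.#............
0.055 ...............######################............
0.05 ...............######################............
0.045 ...............######################............
0.04 ...............######################............
burner 42.9
loupe 17.5
bottle 10.5
round 38.1
square 24.7
```

```bash
python3 - <<'E'
from h import *
rows(([.6,-.02,.36],None),([.5,.1,.42],None),([.35,.33,.42],downR(np.radians(75))))
E
```

```text
[41.5, 55.5, -100.1] [0.0, 0.0, 0.0]
[131.9, 192.0, -65.6] [0.0, 0.0, 0.0]
[264.5, 377.6, 87.2] [39.5, -6.2, 18.6]
```

Request:
apply_moves --pt "41 55 -100 0 0 0 0" --pt "41 55 -100 0 0 0 0" --pt "132 192 -66 0 0 0 0" --pt "132 192 -66 0 0 0 0" --pt "132 192 -66 0 0 0 0" --pt "264 378 87 39.5 -6.2 18.6 0" --pt "264 378 87 39.5 -6.2 18.6 0" --pt "264 378 87 39.5 -6.2 18.6 0" --pt "264 378 87 39.5 -6.2 18.6 0" --pt "264 378 87 39.5 -6.2 18.6 0"

```text
clock: 28.3
tcp_pos: [0.3487, 0.3325, 0.4204]
eef_rot: [0.408, 3.114, -0.005]
wrist_force: [0.2, -0.3, 0.1]
finger_gap: 0.5
```

```bash
python3 - <<'E'
from h import *
im={n:viewer.get_image(n)[:,:,::-1].copy() for n in("top","side")}
for n in im: cv2.imwrite(f"pics/{n}_end.png",im[n])
P=dict(burner=[.4214,-.1225,.03],loupe=[.3635,-.195,.015],bottle=[.528,-.281,.05],round=[.485,-.1945,.03],square=[.433,-.276,.033],knob=[*knob(0,.043)])
for n in im:
    a=cv2.imread(f"pics/{n}0.png").astype(np.float32);b=im[n].astype(np.float32)
    for k,p in P.items():
        x,y=proj(n,[p])[0].astype(int); t=a[y-13:y+14,x-13:x+14]
        r=cv2.matchTemplate(b[y-23:y+24,x-23:x+24],t,cv2.TM_CCOEFF_NORMED); _,v,_,l=cv2.minMaxLoc(r)
        print(n,k,"score",round(v,3),"shift px",(l[0]-10,l[1]-10))
for q in(0,.1): print(q,proj("top",[knob(q,.036)]).round(1),proj("side",[knob(q,.036)]).round(1))
for n in im:
    m=(im[n].max(2)<50).astype(np.uint8);k,_,st,c=cv2.connectedComponentsWithStats(m)
    x,y=proj(n,[knob(0,.036)])[0]
    for i in range(1,k):
        if st[i,4]>15 and np.hypot(c[i][0]-x,c[i][1]-y)<15: print(n,st[i].tolist(),c[i].round(1))
print(read_state()["wrist_force"],read_state()["clock"])
E
```

```text
top burner score 0.999 shift px (0, 0)
top loupe score 1.0 shift px (0, 0)
top bottle score 0.958 shift px (0, 0)
top round score 0.609 shift px (0, 0)
top square score 0.134 shift px (4, 1)
top knob score 0.487 shift px (0, 0)
side burner score 0.999 shift px (0, 0)
side loupe score 0.999 shift px (0, 0)
side bottle score 0.998 shift px (0, 0)
side round score 0.291 shift px (-9, 3)
side square score 0.277 shift px (-4, 8)
side knob score 0.57 shift px (1, 0)
0 [[200.1 139.3]] [[256.7 146.7]]
0.1 [[203.7 140. ]] [[258.6 150.4]]
top [194, 137, 9, 7, 44] [198.3 140.1]
[-0.25390694 -1.09600471 -0.77257457] 28.4
```

The bystanders haven't moved, the knob is at the home position, and both bars are gone from the bench. I'll hand in.

```bash
python3 -c "
from station import job_done
print(job_done())"
```

```text
the job is handed in; nothing more can be done
None
```

I posted both brass bar ends through the flap and snapped the keeper bar home, then handed the job in at about 28 s of the 72 s. No verdict came back.

- **Keeper opened first:** it stood at about 0.6 rad, where it blocks the slot, so I swung it to about 1.3 rad before posting the bars.
- **Bar ends:** each one stayed standing in the throat after I let go, so I pushed it through with closed fingertips. Afterwards no brass showed at the slot in the wrist or side camera. After the second bar, the picture showed the flap shut.
- **Keeper bar:** my first push, with the fingers straddling the knob, stalled at about 0.1 rad. It had reached 30 N against the 11 N stated, and I don't know why. Pushing with closed fingers from below snapped it in. Measured from the wrist camera, it then stood at about -0.006 rad with its nose over the roller.
- **Burner head, flux bottle and loupe:** no pixel shift in the top or side view against the first pictures.
- **Arm:** parked in free air with its gripper empty.

Two checks were weaker. I had used all 12 picture views by the time I pushed the keeper home, so every check from then on came from image measurements in code. I also could not see how the bars lie inside the box. That they are in rests on the empty slot and shut flap, and on both bars being gone from the bench.

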